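# Slide the pan off the heat and show the egg rack

### The arm

A 6-joint arm with a two-finger parallel gripper is mounted at the origin on a cart in front of the work surface, level with it; the furniture and walls round the work are solid. World frame = base frame: x ahead of the robot, y to its left, z up, the work surface at z = 0. Lengths are in m, angles in rad, forces in N, time in s.
With the tool pointing down it reaches from about 0.25 to 0.775 m from the base axis. Payload 4 kg.
Tool frame: the origin (TCP) lies midway between the tips of the shut fingers; the grasp point (between the pads) lies 19 mm behind it; z points along the fingers, x is the direction in which the jaws open and shut, and the axes are right-handed (so a half turn about z gives the same grasp; the last joint's range is limited). The gripper opens to 94 mm and grips with 3 to 60 N. Pads are 16 mm wide; open, the fingers measure 119 mm over their backs; the gripper's body (75 mm by 177 mm) begins 78 mm behind the grasp point.
Start: joints at [1.234, 0.087, 1.371, -0, 1.684, -0.103], TCP at [0.127, 0.535, 0.206] pointing down, gripper open.
Joint ranges: [-3.1, 3.1], [-0.76, 2.03], [0.27, 2.55], [-1.08, 4.22], [0.17, 2.65], [-2.57, 2.57]. Speed limits (rad/s): [2.79, 2.79, 3.14, 3.14, 3.14, 3.14].

### API

Orientations are given as [roll, pitch, yaw] about the fixed x, y, z axes, in that order (R = Rz(yaw) Ry(pitch) Rx(roll)).
In Python, from bench import * gives the robot as it stands.
- The arm moves only by the tool send_rows, never from a script. Its argument "rows" is one flat list of numbers, 7 for each row, row after row: the shift along the world's x, y, z in mm, then the turn, a rotation vector about the world's x, y, z in degrees, then the opening, from 0 (shut) to 1 (fully open). A call has exactly 8 rows; each row shifts and turns the commanded pose from where the row before left it; what a row does not reach is not made up. A row lasts 1/8 s, in which the tool goes at most 62.5 mm and 10.7 degrees, less where a joint would pass 70% of its speed; a pose out of reach is approached as far as the arm can. A call is refused whole if a number of a shift passes 62.5 or a number of a turn 10.7, either way. A call with a gripper value outside its range is refused whole. The fingers move at their own pace and stop on an object; the grip force is fixed at half the most. Time passes only in rows, so rows that do not move let the fingers close, or fill a call up. It gives the time, the measured TCP pose, the force and the opening at its end, in the units of the state.
- get_obs(): the state, without advancing time (a new reading comes with each control period).
- snapshot(name): name is "scene" or "top" or "wrist"; returns a dict with "color" (384x512x3 uint8, red, green, blue), "intrinsics" (3x3 intrinsics, pixels), "distortion" ([k1, k2, p1, p2, k3] as OpenCV has them; the pictures are not rectified), "rvec" (rotation vector, rad) and "tvec" (3), from world to camera coordinates, as OpenCV has them; the wrist camera has in their place "T_tool_cam" (4x4, takes a point from camera to tool coordinates, whose origin is the TCP and whose axes are the tool frame's). Camera axes: x right, y down, z forward; pixel columns grow to the right and rows downward; lengths in m; the calibration is good to about 2 mm. A picture is of the moment at which its call begins: read the wrist's pose just before it. There is no depth.
- close_job(): hands the job in, once; it reports no verdict.
The state is a dict: "time": time; "joint_positions": joint angles; "qvel": joint speeds; "joint_torque": joint torques, N m; "tool_pos": TCP position; "ee_rot": TCP orientation; "wrist_force": force on the tool from outside, world axes, zero at the start; "wrist_torque": the same for the moment, N m; "width": finger opening in m.
Only numpy, scipy, OpenCV 4.12 (cv2) and the standard library are available. Lean on these libraries where they do the work, as an engineer would, in place of code of your own. Each camera call takes 0.05 s, during which the arm holds its last target.

### The job

Slide the saucepan, without lifting it, from the round mark of the warming plate onto the middle of the square mark, with the egg rack still standing in it. Then lift the egg rack out and hold it over the middle of the pan, its underside about 7 cm above the pan's rim, leaned over about 30 degrees straight to the left (the side of the sink), so that a colleague standing there can see the eggs while they drip into the pan. Finish holding it still like that, do not let go, and leave everything else on the worktop where it stands.

Things in the scene. Friction and masses are not known exactly. Their poses are not given: they have to be found in the camera images.
- plate: flat grey glass-ceramic warming plate with a steel edge, fixed, 190 x 430 mm, its top 12 mm above the worktop. Origin: centre of its underside; y is its long direction (roughly left), z up.
- zone_round: circle, 160 mm across, drawn in a thin black line on the plate's top: the cooking zone where the pan stands at first. Origin: its centre, on the plate's top. It may be on the left or on the right.
- zone_square: square, 160 mm, drawn in a thin black line on the plate's top, 210 mm from the round mark: the rest zone. Origin: its centre, on the plate's top; its axes are the plate's.
- pan: round steel saucepan (0.6 kg), 150 mm outside diameter (142 at the foot), 70 high, wall 3, floor 4 thick. Origin as pan_base.
- pan_base (a point): centre of the pan's underside. z up; the long handle sticks out along the pan's -y (roughly to the robot's right).
- pan_handle (a point): middle of the pan's handle, 145 mm from the pan's axis and 55 mm above its underside. The handle is a level black bar along the pan's y, 18 mm wide (pan's x), 16 mm high, 110 mm long about this point; nothing is under it.
- rack: egg rack (0.25 kg) standing loosely in the pan: round steel dish of 120 mm diameter with three brown eggs fixed in it (their tops 60 mm above its underside), and a steel arch over them in the rack's x-z plane, 115 mm wide, with a black flat grip at the top. Rack and pan inner wall have about 11 mm of play all round. Origin as rack_base.
- rack_base (a point): centre of the rack's underside; z is the rack's own upward axis.
- rack_grip (a point): centre of the rack's grip, 115 mm above the rack's underside on its axis (about 49 mm above the pan's rim while the rack stands in the pan). The grip is a block 60 mm long (rack's x), 16 mm wide (rack's y), 22 mm high, free on both sides.
- lean (a point): a mere direction, no object: its z axis is the way the rack's z axis has to point at the end (up, leaned 30 degrees to the left = world +y). Its position means nothing.
- mug: white mug, 97 high, front left of the worktop (sizes in mm); bystander, leave alone. Origin: centre of its underside.
- cup: small cup with handle, 49 high, front right (sizes in mm); bystander, leave alone. Origin: centre of its underside.
- tin: flat round tin, 66 across, 22 high, front right beside the warming plate (sizes in mm); bystander, leave alone. Origin: centre of its underside.
- timer: round kitchen timer, 58 high, behind the plate (sizes in mm); bystander, leave alone. Origin: centre of its underside.
- salt: salt shaker, 90 high, behind the plate (sizes in mm); bystander, leave alone. Origin: centre of its underside.
- mill: wooden pepper mill, 170 high, behind the plate (sizes in mm); bystander, leave alone. Origin: centre of its underside.
- oil: tall bottle, 267 high, behind the plate (sizes in mm); bystander, leave alone. Origin: centre of its underside.
- spice: spice jar, 105 high, behind the plate at its right (sizes in mm); bystander, leave alone. Origin: centre of its underside.

How it is judged:
By the outcome, as a careful person would: the job done as asked, in the order asked, and still so for the second after the job is handed in, while the arm keeps its last pose, push and grip.
It also fails if it takes over 56 s, if anything falls off the work surface, if the arm or the gripper's body presses on something with over 40 N, if the wrist force passes 120 N, or if a joint passes its speed limit or range.

## Working session

There is one attempt and no reset: what is moved stays moved. The work goes in short steps, Python scripts to look and compute and a tool call to move; the robot and the scene stay as the last step left them, time stands still between calls to the robot, and variables do not carry over. Pictures are saved under pics/ and viewed, and the job is handed in when it is done.

Besides the shell and the picture viewer there is one more tool, called after "Call:" as name(argument=value, ...), one argument or row to a line, values as JSON. send_rows: Moves the arm, as the interface text tells. Its arguments: {"type":"object","properties":{"rows":{"type":"array","items":{"type":"number"}}},"required":["rows"]}

```bash
ls; mkdir -p pics; python3 - <<'E'
from bench import *
import cv2,pickle
o=get_obs(); print(o)
d={}
for n in ["scene","top","wrist"]:
    s=snapshot(n); d[n]=s; cv2.imwrite(f"pics/{n}0.png",cv2.resize(s["color"][:,:,::-1],(800,600),interpolation=cv2.INTER_CUBIC))
    print(n,{k:v for k,v in s.items() if k!="color"})
pickle.dump((o,d),open("s0.pkl","wb"))
E
```

```text
pics
{'time': 0.0, 'joint_positions': array([ 1.23391171e+00,  8.79359163e-02,  1.37223145e+00,  3.84855246e-06,
        1.68355832e+00, -1.03077729e-01]), 'qvel': array([-1.86419623e-03,  5.99337115e-06, -6.90991421e-04,  5.47815574e-04,
       -5.33016167e-04, -2.06473730e-04]), 'joint_torque': array([ 3.46288125e-04, -3.40178525e+01, -3.02430403e+01,  7.17255310e-02,
        3.29174171e-02, -1.71795073e-04]), 'tool_pos': array([0.12724044, 0.53453428, 0.20432615]), 'ee_rot': array([-3.14136937e+00,  2.12131730e-03,  1.33699010e+00]), 'wrist_force': array([-0.39970075, -0.36771968,  0.46016668]), 'wrist_torque': array([0.01944982, 0.00323902, 0.00771462]), 'width': 0.0937328900452448}
scene {'intrinsics': array([[442.04684095,   0.        , 263.35075597],
       [  0.        , 442.04684095, 189.3220251 ],
       [  0.        ,   0.        ,   1.        ]]), 'distortion': array([-0.1419211,  0.       ,  0.       ,  0.       ,  0.       ]), 'rvec': array([ 1.89204421, -0.65237311,  0.45285511]), 'tvec': array([-0.43624577,  0.33098888,  1.34552962])}
top {'intrinsics': array([[357.62
[... 260 characters left out ...]
72422951,  0.4458694 ]), 'tvec': array([-0.09316241,  0.5673437 ,  1.35432315])}
wrist {'intrinsics': array([[296.72497004,   0.        , 255.60250236],
       [  0.        , 296.72497004, 190.74682767],
       [  0.        ,   0.        ,   1.        ]]), 'distortion': array([-0.07929573,  0.        ,  0.        ,  0.        ,  0.        ]), 'T_tool_cam': array([[ 9.99999439e-01, -9.60485082e-04,  4.46857297e-04,
         4.67230038e-04],
       [ 8.27317423e-04,  9.71545802e-01,  2.36850311e-01,
        -6.87367336e-02],
       [-6.61633522e-04, -2.36849809e-01,  9.71546052e-01,
        -1.79654058e-01],
       [ 0.00000000e+00,  0.00000000e+00,  0.00000000e+00,
         1.00000000e+00]])}
```

View pics/scene0.png

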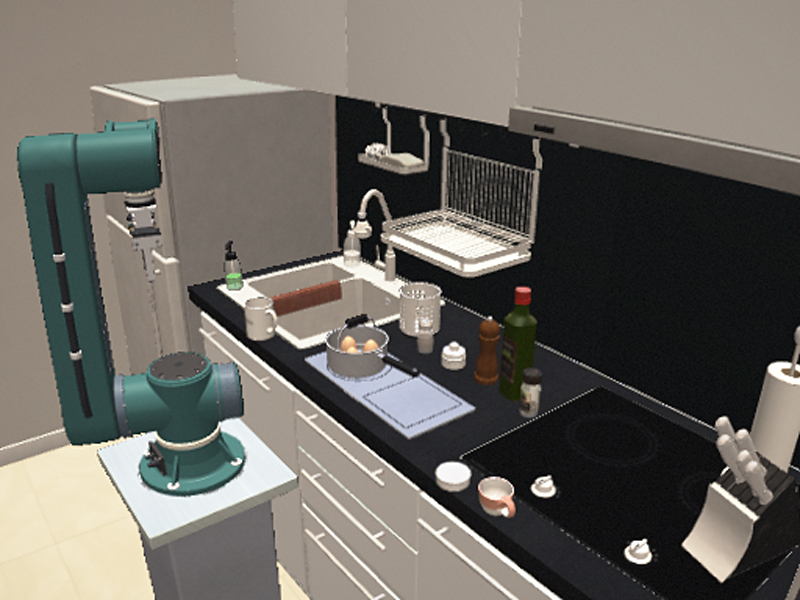

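View pics/top0.png

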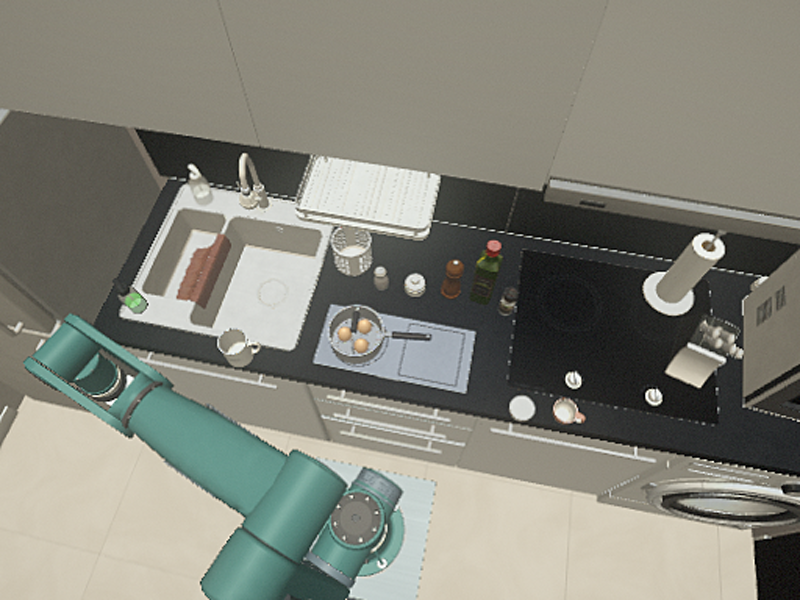

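```bash
python3 - <<'E'
import pickle,cv2
o,d=pickle.load(open("s0.pkl","rb"))
t=d["top"]["color"][:,:,::-1]
cv2.imwrite("pics/topcrop0.png",cv2.resize(t[130:300,160:360],(800,680),interpolation=cv2.INTER_CUBIC)[:600])
E
```

```text
(no output)
```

The pan is on the left, at about (357,333) in the 800-wide top view. The square is to its right at about (432,353), and the handle points right over it.

View pics/topcrop0.png

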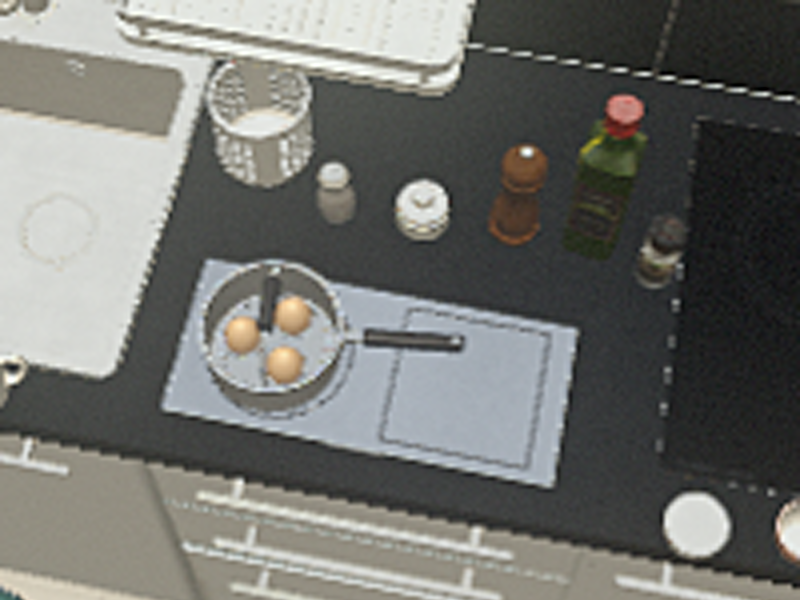

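```bash
python3 - <<'E'
import pickle,cv2
o,d=pickle.load(open("s0.pkl","rb"))
t=d["scene"]["color"][:,:,::-1]
cv2.imwrite("pics/scenecrop0.png",cv2.resize(t[180:290,185:315],(780,660),interpolation=cv2.INTER_CUBIC)[:600])
t=d["top"]["color"][:,:,::-1]
cv2.imwrite("pics/topcrop1.png",cv2.resize(t[185:255,195:310],(115*6,70*6),interpolation=cv2.INTER_CUBIC)[:600])
E
```

```text
(no output)
```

View pics/scenecrop0.png

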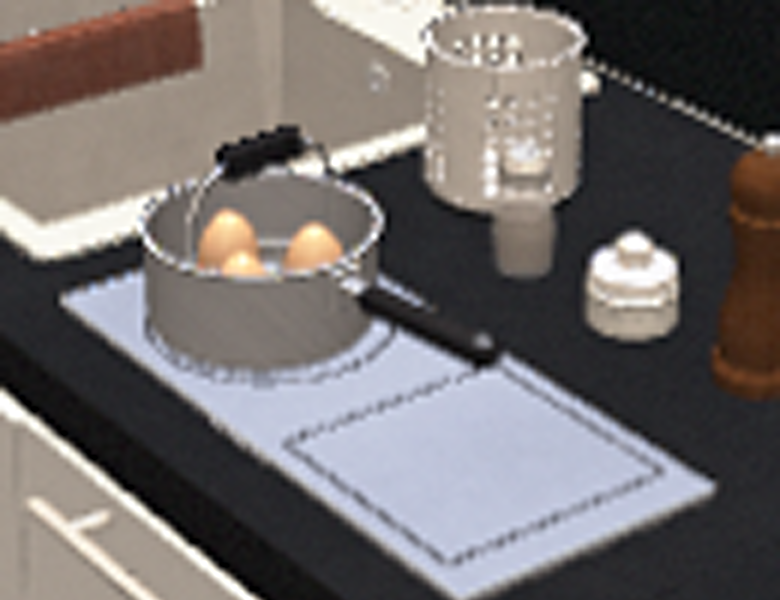

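View pics/topcrop1.png

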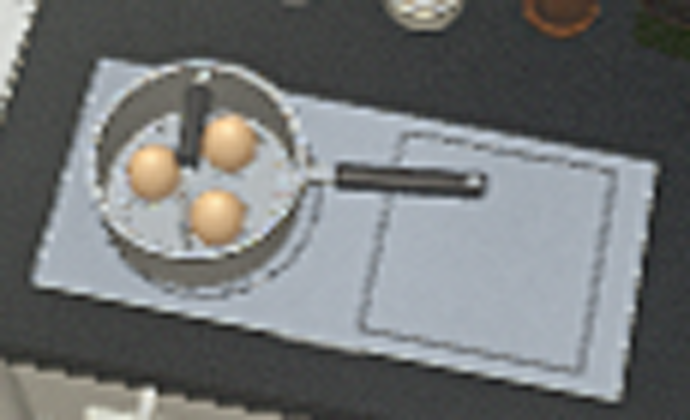

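```bash
cat > h.py <<'E'
import numpy as np,cv2
from scipy.spatial.transform import Rotation as R
def cam(s,o=None):
    if "rvec" in s:
        return cv2.Rodrigues(np.array(s["rvec"]))[0],np.array(s["tvec"])
    Tw=np.eye(4);Tw[:3,:3]=R.from_euler("xyz",o["ee_rot"]).as_matrix();Tw[:3,3]=o["tool_pos"]
    M=np.linalg.inv(Tw@s["T_tool_cam"]);return M[:3,:3],M[:3,3]
def px(pts,f,off): return (np.array(pts,float)+.5)/f-.5+np.array(off)
def toplane(s,uv,z,o=None):
    Rm,t=cam(s,o)
    n=cv2.undistortPoints(np.array(uv,float).reshape(-1,1,2),s["intrinsics"],s["distortion"]).reshape(-1,2)
    d=np.c_[n,np.ones(len(n))]@Rm; c=-Rm.T@t
    return c+d*((z-c[2])/d[:,2])[:,None]
def proj(s,P,o=None):
    Rm,t=cam(s,o)
    return cv2.projectPoints(np.array(P,float).reshape(-1,1,3),Rm,t,s["intrinsics"],s["distortion"])[0].reshape(-1,2)
E
python3 - <<'E'
import pickle
from h import *
np.set_printoptions(precision=4,suppress=True)
o,d=pickle.load(open("s0.pkl","rb"))
T=d["top"];S=d["scene"]
tp=lambda p,z:toplane(T,px(p,6,(195,185)),z)[:,:2]
sp=lambda p,z:toplane(S,px(p,6,(185,180)),z)[:,:2]
q=tp([(98,58),(657,162),(623,400),(35,287)],.012);print("plate",q,q.mean(0), np.linalg.norm(q-np.roll(q,1,0),axis=1))
q=tp([(404,132),(616,170),(583,371),(362,328)],.012);print("sq top",q,q.mean(0),np.linalg.norm(q-np.roll(q,1,0),axis=1))
q=sp([(490,368),(662,470),(448,563),(286,441)],.012);print("sq scene",q,q.mean(0))
q=tp([(97,160),(302,160),(200,63),(200,258)],.082);print("rim top",q,(q[0]+q[1])/2,(q[2]+q[3])/2)
q=sp([(142,228),(383,228),(262,180),(262,275)],.082);print("rim scene",q)
print("handle top",tp([(337,178),(486,184)],.07));print("handle sc",sp([(362,292),(490,352)],.067))
print("grip top",tp([(200,82),(187,163)],.137));print("grip sc",sp([(222,160),(300,138)],.131))
E
```

```text
plate [[ 0.5848  0.2341]
 [ 0.5829 -0.1971]
 [ 0.394  -0.1986]
 [ 0.3939  0.2308]] [0.4889 0.0173] [0.1909 0.4312 0.189  0.4293]
sq top [[ 0.5698 -0.0072]
 [ 0.5703 -0.168 ]
 [ 0.4097 -0.1676]
 [ 0.4104 -0.0073]] [ 0.49   -0.0875] [0.1594 0.1607 0.1606 0.1603]
sq scene [[ 0.5609 -0.0142]
 [ 0.5656 -0.1688]
 [ 0.4061 -0.1687]
 [ 0.409  -0.0092]] [ 0.4854 -0.0902]
rim top [[0.4707 0.197 ]
 [0.4997 0.0544]
 [0.5611 0.1435]
 [0.4123 0.1078]] [0.4852 0.1257] [0.4867 0.1257]
rim scene [[0.4185 0.1613]
 [0.5407 0.0704]
 [0.519  0.1738]
 [0.4432 0.0636]]
handle top [[ 0.4964  0.0284]
 [ 0.5129 -0.0765]]
handle sc [[ 0.4957  0.032 ]
 [ 0.5115 -0.0737]]
grip top [[0.5189 0.1298]
 [0.4567 0.1239]]
grip sc [[0.4582 0.1279]
 [0.5161 0.1257]]
```

```bash
python3 - <<'E'
import pickle
from h import *
np.set_printoptions(precision=3,suppress=True)
o,d=pickle.load(open("s0.pkl","rb"))
T=d["top"]
for n,p in dict(salt=(337,212),timer=(423,232),mill=(513,235),oil=(587,245),spice=(655,278),tin=(697,525),cup=(780,550)).items():
    print(n,toplane(T,px([p],4,(160,130)),0.0)[0,:2])
E
```

```text
salt [0.682 0.101]
timer [ 0.676 -0.003]
mill [ 0.693 -0.107]
oil [ 0.697 -0.194]
spice [ 0.669 -0.277]
tin [ 0.386 -0.352]
cup [ 0.376 -0.441]
```

Call:
send_rows(
  rows=[20,-35,10,0,0,-4.3,1,24,-35,10,0,0,-4.3,1,24,-35,10,0,0,-4.3,1,24,-35,10,0,0,-4.3,1,24,-35,10,0,0,-4.3,1,24,-35,0,0,0,-4.3,1,24,-35,0,0,0,-4.3,1,24,-35,0,0,0,-4.3,1],
)

```text
time: 1.15
tool_pos: [0.3159, 0.2538, 0.2553]
ee_rot: [3.142, -0.0, 0.734]
wrist_force: [-0.0, 0.2, -0.1]
width: 0.0939
```

Call:
send_rows(
  rows=[24,-35,0,0,0,-4.3,1,24,-35,0,0,0,-4.3,1,24,-35,0,0,0,-4.3,1,24,-35,0,0,0,-4.3,1,24,-35,-10,0,0,-4.3,1,24,-35,-15,0,0,-4.3,1,24,-35,-15,0,0,-4.3,1,22,-31,-10,0,0,-4.1,1],
)

```text
time: 2.15
tool_pos: [0.5056, -0.0223, 0.2042]
ee_rot: [-3.141, 0.001, 0.137]
wrist_force: [-0.2, -0.9, 0.6]
width: 0.0938
```

```bash
cat > look.py <<'E'
import sys,pickle,cv2,numpy as np
from bench import *
tag=sys.argv[1]; names=sys.argv[2:]
o=get_obs(); d={}
np.set_printoptions(precision=4,suppress=True)
for n in names:
    if n=="wrist": o=get_obs()
    d[n]=snapshot(n)
    cv2.imwrite(f"pics/{n}{tag}.png",cv2.resize(d[n]["color"][:,:,::-1],(800,600),interpolation=cv2.INTER_CUBIC))
print({k:o[k] for k in("time","tool_pos","ee_rot","wrist_force","width","joint_positions")})
pickle.dump((o,d),open(f"s{tag}.pkl","wb"))
E
python3 look.py 1 wrist
```

```text
{'time': 2.15, 'tool_pos': array([ 0.5056, -0.0223,  0.2042]), 'ee_rot': array([-3.1411,  0.0015,  0.1367]), 'wrist_force': array([-0.2069, -0.9182,  0.5723]), 'width': 0.09375449008540822, 'joint_positions': array([-0.1561, -0.0094,  1.4732,  0.0001,  1.6794, -0.2928])}
```

View pics/wrist1.png

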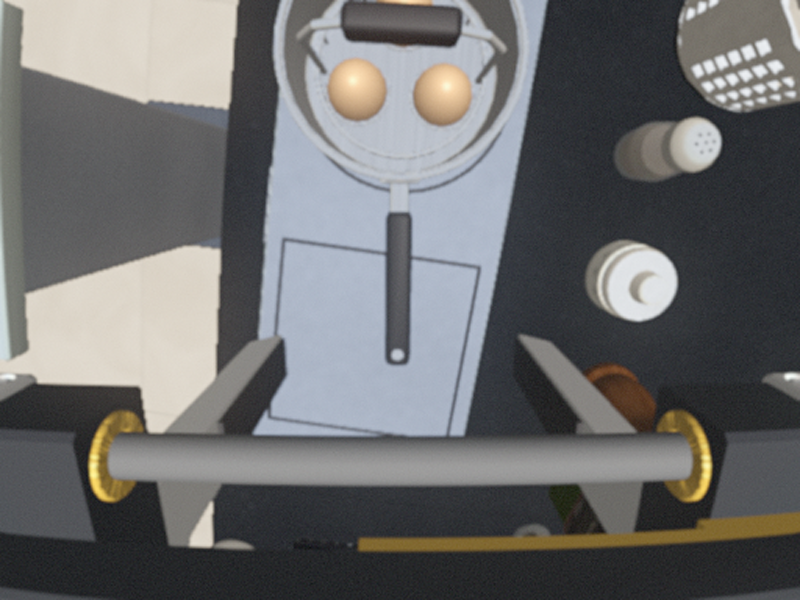

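The handle runs along column ~398 (rows 213–362) and is centred between the fingers. The square outline is partly visible at (285,240), (480,267), (270,418) and (448,436). The rack grip is at (402,24).

```bash
python3 - <<'E'
import pickle
from h import *
np.set_printoptions(precision=4,suppress=True)
o,d=pickle.load(open("s1.pkl","rb"));W=d["wrist"]
f=lambda p,z:toplane(W,px(p,1.5625,(0,0)),z,o)[:,:2]
h=f([(399,214),(397,362)],.075);print("handle",h,h.mean(0),np.degrees(np.arctan2(h[0,0]-h[1,0],h[0,1]-h[1,1])))
q=f([(285,240),(480,267),(449,436),(270,418)],.012);print(q,q.mean(0),np.linalg.norm(q-np.roll(q,1,0),axis=1))
print("grip",f([(343,23),(461,25)],.138))
E
```

```text
handle [[ 0.4979  0.0282]
 [ 0.5105 -0.0747]] [ 0.5042 -0.0233] -6.980316501524253
[[ 0.4099 -0.0082]
 [ 0.5693 -0.0087]
 [ 0.5691 -0.1635]
 [ 0.4083 -0.1682]] [ 0.4892 -0.0871] [0.16   0.1594 0.1548 0.1609]
grip [[0.4578 0.1207]
 [0.5152 0.1276]]
```

Call:
send_rows(
  rows=[-1.4,-1,-26,0,0,-0.8,1,0,0,-26,0,0,0,1,0,0,-26,0,0,0,1,0,0,-26,0,0,0,1,0,0,-26,0,0,0,1,0,0,-26,0,0,0,1,0,0,0,0,0,0,1,0,0,0,0,0,0,0.5],
)

```text
time: 3.2
tool_pos: [0.5045, -0.0219, 0.0504]
ee_rot: [3.141, -0.001, 0.126]
wrist_force: [0.8, 0.3, -0.3]
width: 0.0877
```

Call:
send_rows(
  rows=[0,0,0,0,0,0,0.3,0,0,0,0,0,0,0.1,0,0,0,0,0,0,0,0,0,0,0,0,0,0,0,0,0,0,0,0,0,0,0,0,0,0,0,0,0,0,0,0,0,0,0,0,0,0,0,0,0],
)

```text
invalid input
```

```bash
python3 look.py 2 wrist top
```

```text
{'time': 3.2, 'tool_pos': array([ 0.5045, -0.0219,  0.0504]), 'ee_rot': array([ 3.1413, -0.0012,  0.1259]), 'wrist_force': array([ 0.7555,  0.293 , -0.3031]), 'width': 0.08769987955127061, 'joint_positions': array([-0.1558,  0.0717,  1.7021,  0.0001,  1.3665, -0.2817])}
```

View pics/wrist2.png

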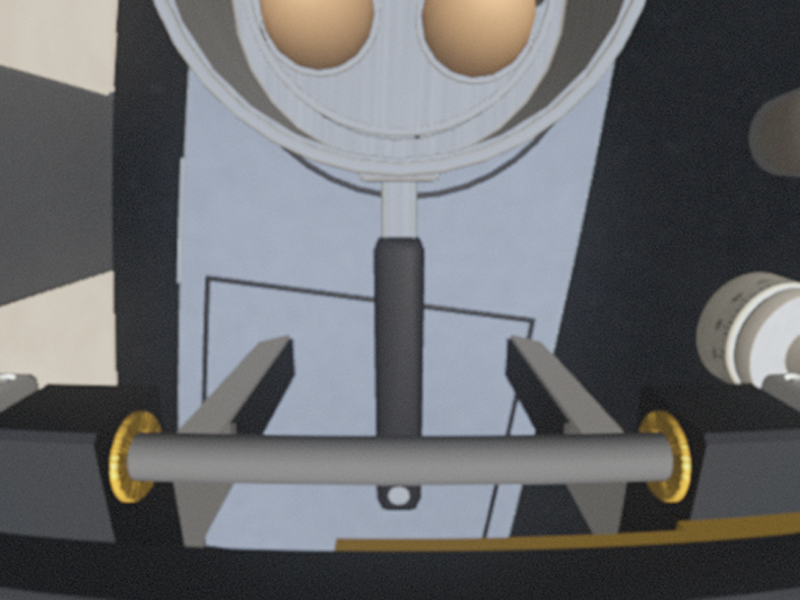

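The handle (column ~399) is centred between the open fingers at (270,410) and (525,410). My last call didn't have exactly 8 rows, so it was refused and the fingers never closed. I'll close now.

Call:
send_rows(
  rows=[0,0,0,0,0,0,0.3,0,0,0,0,0,0,0.1,0,0,0,0,0,0,0,0,0,0,0,0,0,0,0,0,0,0,0,0,0,0,0,0,0,0,0,0,0,0,0,0,0,0,0,0,0,0,0,0,0,0],
)

```text
time: 4.3
tool_pos: [0.504, -0.0219, 0.0495]
ee_rot: [-3.142, -0.0, 0.126]
wrist_force: [0.1, -0.1, -1.0]
width: 0.0178
```

```bash
python3 look.py 3 wrist top; python3 - <<'E'
import pickle,cv2
o,d=pickle.load(open("s3.pkl","rb"))
t=d["top"]["color"][:,:,::-1]
cv2.imwrite("pics/topcrop3.png",cv2.resize(t[185:255,195:310],(115*6,70*6),interpolation=cv2.INTER_CUBIC))
E
```

```text
{'time': 4.3, 'tool_pos': array([ 0.504 , -0.0219,  0.0495]), 'ee_rot': array([-3.1416, -0.0001,  0.1257]), 'wrist_force': array([ 0.0629, -0.1363, -1.0097]), 'width': 0.017781413891556148, 'joint_positions': array([-0.1559,  0.0724,  1.7034,  0.0001,  1.3657, -0.2816])}
```

View pics/wrist3.png

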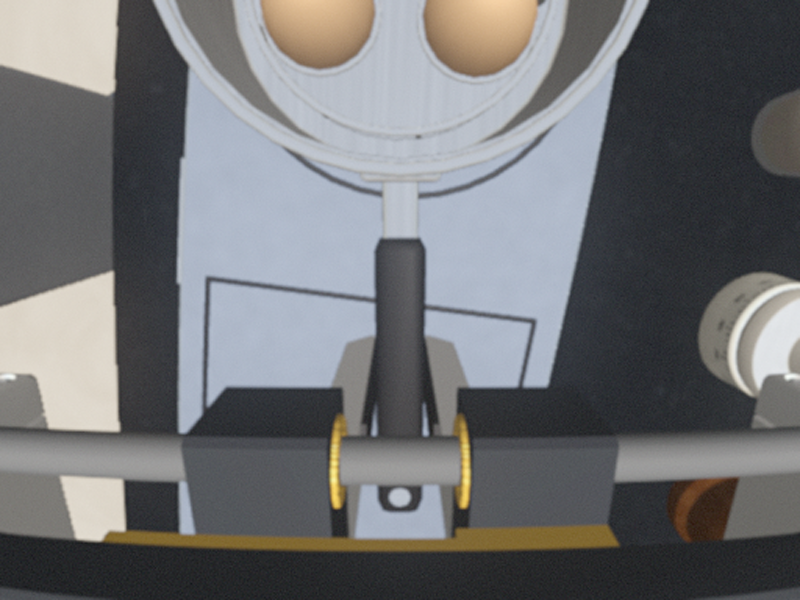

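View pics/topcrop3.png

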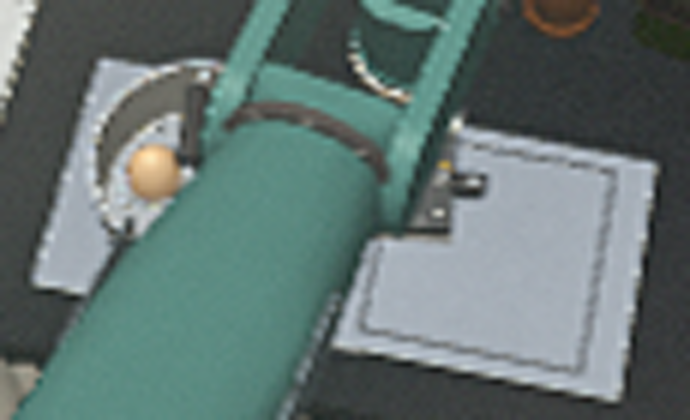

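```bash
python3 - <<'E'
import pickle
from h import *
np.set_printoptions(precision=4,suppress=True)
o,d=pickle.load(open("s3.pkl","rb"));W=d["wrist"]
f=lambda p,z:toplane(W,px(p,1.5625,(0,0)),z,o)[:,:2]
h=f([(400,240),(399,510)],.075);print("handle",h,h.mean(0),np.linalg.norm(h[0]-h[1]))
# rim outer points
q=f([(155,5),(200,75),(270,136),(330,164),(400,172),(470,166),(530,141),(600,78),(645,5)],.082)
A=np.c_[2*q,np.ones(len(q))];s=np.linalg.lstsq(A,(q**2).sum(1),rcond=None)[0];print("rim",s[:2],np.sqrt(s[2]+s[:2]@s[:2]))
from scipy.optimize import least_squares
print(least_squares(lambda c:np.linalg.norm(q-c,axis=1)-.075,s[:2]).x)
print("sq corners",f([(208,277),(534,321)],.012))
E
```

```text
handle [[ 0.4976  0.0291]
 [ 0.5104 -0.0755]] [ 0.504  -0.0232] 0.10545097257738946
rim [0.4856 0.1276] 0.07788165534932547
[0.486  0.1241]
sq corners [[ 0.4086 -0.0069]
 [ 0.5688 -0.0091]]
```

Call:
send_rows(
  rows=[0,-4,0,0,0,0,0,0,-8,0,0,0,0,0,0,-12,0,0,0,0,0,0.5,-12,0,0,0,0,0,0.5,-12,0,0,0,0,0,0.5,-12,0,0,0,0,0,0.5,-12,0,0,0,0,0,0.5,-12,0,0,0,0,0],
)

```text
time: 5.4
tool_pos: [0.5061, -0.1037, 0.0492]
ee_rot: [-3.136, 0.0, 0.126]
wrist_force: [-0.8, 5.8, 1.5]
width: 0.018
```

Call:
send_rows(
  rows=[0.5,-12,0,0,0,0,0,0,-12,0,0,0,0,0,0,-12,0,0,0,0,0,0,-12,0,0,0,0,0,0,-12,0,0,0,0,0,0,-12,0,0,0,0,0,0,-12,0,0,0,0,0,0,-12,0,0,0,0,0],
)

```text
time: 6.4
tool_pos: [0.5067, -0.1994, 0.049]
ee_rot: [-3.135, 0.0, 0.126]
wrist_force: [-0.2, 5.6, 1.6]
width: 0.0179
```

Call:
send_rows(
  rows=[0,-10,0,0,0,0,0,0,-8,0,0,0,0,0,0,-6,0,0,0,0,0,0,-4,0,0,0,0,0,0,-3,0,0,0,0,0,0,0,0,0,0,0,0,0,0,0,0,0,0,0,0,0,0,0,0,0,0],
)

```text
time: 7.4
tool_pos: [0.5067, -0.2304, 0.0491]
ee_rot: [-3.136, 0.0, 0.126]
wrist_force: [-0.4, 6.5, 1.5]
width: 0.0175
```

```bash
python3 look.py 4 wrist top; python3 - <<'E'
import pickle,cv2
o,d=pickle.load(open("s4.pkl","rb"))
t=d["top"]["color"][:,:,::-1]
cv2.imwrite("pics/topcrop4.png",cv2.resize(t[185:260,195:320],(125*6,75*6),interpolation=cv2.INTER_CUBIC))
E
```

```text
{'time': 7.4, 'tool_pos': array([ 0.5067, -0.2304,  0.0491]), 'ee_rot': array([-3.1363,  0.0005,  0.1263]), 'wrist_force': array([-0.3646,  6.5137,  1.5029]), 'width': 0.017540330347228753, 'joint_positions': array([-0.5311,  0.1867,  1.5757,  0.004 ,  1.3828, -0.6582])}
```

View pics/wrist4.png

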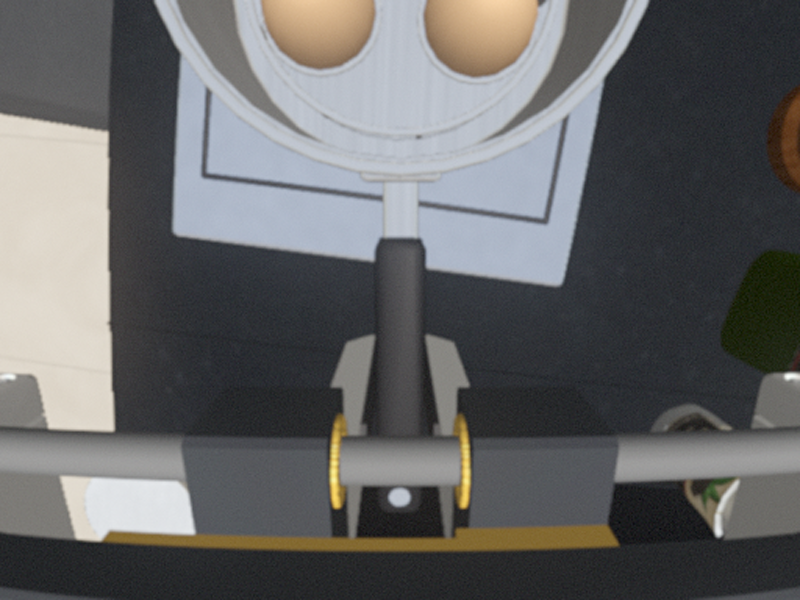

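View pics/topcrop4.png

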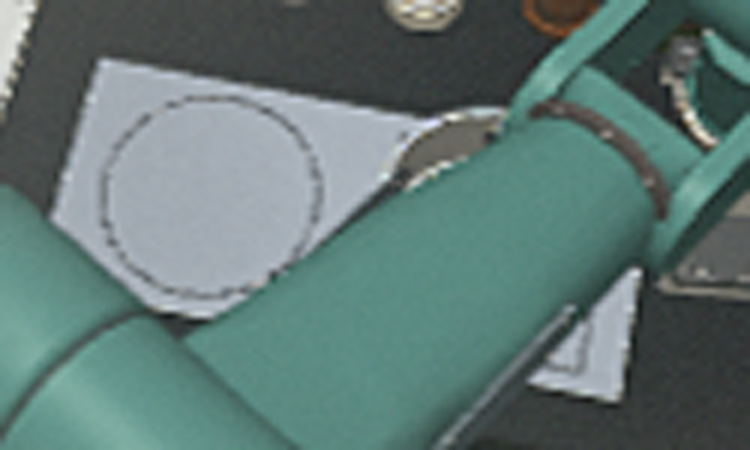

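```bash
python3 - <<'E'
import pickle
from h import *
from scipy.optimize import least_squares
np.set_printoptions(precision=4,suppress=True)
o,d=pickle.load(open("s4.pkl","rb"));W=d["wrist"]
f=lambda p,z:toplane(W,px(p,1.5625,(0,0)),z,o)[:,:2]
q=f([(155,5),(200,75),(270,136),(330,164),(400,172),(470,166),(530,141),(600,78),(645,5)],.082)
print(least_squares(lambda c:np.linalg.norm(q-c,axis=1)-.075,[.49,-.09]).x)
h=f([(400,240),(399,510)],.075);print("handle",h)
c=f([(204,177),(547,221)],.012);print("sq corners",c,c.mean(0)+[0,.08])
c=f([(173,235),(562,285)],.012);print("plate",c)
E
```

```text
[ 0.4886 -0.0846]
handle [[ 0.5002 -0.1795]
 [ 0.513  -0.2837]]
sq corners [[ 0.4075 -0.1683]
 [ 0.5682 -0.1686]] [ 0.4878 -0.0885]
plate [[ 0.3935 -0.1969]
 [ 0.5814 -0.1978]]
```

Call:
send_rows(
  rows=[0,-1.5,0,0,0,0,0,0,-1.5,0,0,0,0,0,0,0,0,0,0,0,0,0,0,0,0,0,0,0,0,0,0,0,0,0.5,0,0,0,0,0,0,1,0,0,0,0,0,0,1,0,0,0,0,0,0,1],
)

```text
invalid input
```

```bash
python3 look.py 5 wrist
```

```text
{'time': 7.5, 'tool_pos': array([ 0.5067, -0.2304,  0.0491]), 'ee_rot': array([-3.1363,  0.0005,  0.1263]), 'wrist_force': array([-0.1658,  6.1428,  1.5563]), 'width': 0.01775587190752107, 'joint_positions': array([-0.5311,  0.1868,  1.5757,  0.004 ,  1.3828, -0.6582])}
```

Call:
send_rows(
  rows=[0,-1.5,0,0,0,0,0,0,-1.5,0,0,0,0,0,0,0,0,0,0,0,0,0,0,0,0,0,0,0,0,0,0,0,0,0,0.5,0,0,0,0,0,0,1,0,0,0,0,0,0,1,0,0,0,0,0,0,1],
)

```text
time: 8.55
tool_pos: [0.507, -0.2362, 0.0496]
ee_rot: [3.141, -0.0, 0.125]
wrist_force: [0.1, -0.9, 0.5]
width: 0.0542
```

```bash
python3 look.py 5 wrist
```

```text
{'time': 8.55, 'tool_pos': array([ 0.507 , -0.2362,  0.0496]), 'ee_rot': array([ 3.1413, -0.0002,  0.1255]), 'wrist_force': array([ 0.0883, -0.9121,  0.4575]), 'width': 0.05420186005981899, 'joint_positions': array([-0.5373,  0.1896,  1.5713, -0.0001,  1.3804, -0.6628])}
```

View pics/wrist5.png

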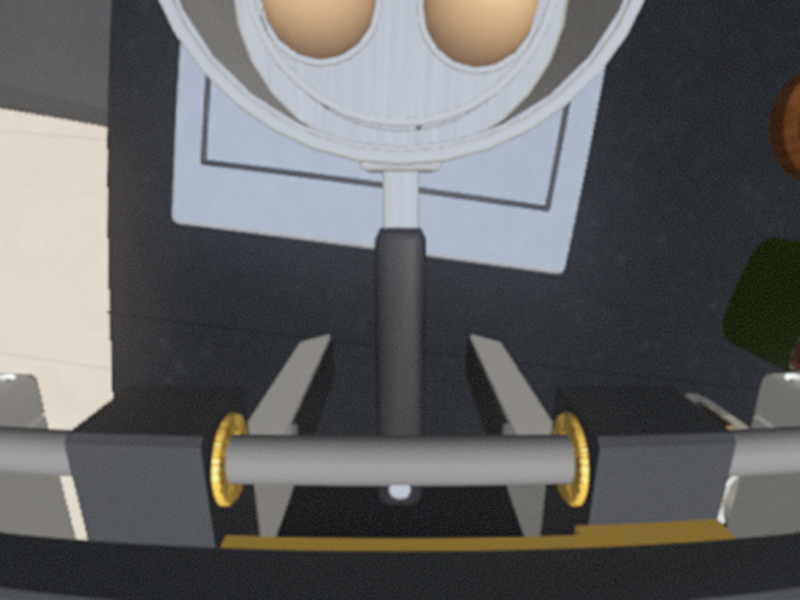

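```bash
python3 - <<'E'
import pickle
from h import *
from scipy.optimize import least_squares
np.set_printoptions(precision=4,suppress=True)
o,d=pickle.load(open("s5.pkl","rb"));W=d["wrist"]
f=lambda p,z:toplane(W,px(p,1.5625,(0,0)),z,o)[:,:2]
q=f([(163,5),(200,63),(270,125),(330,152),(400,161),(470,155),(530,130),(600,67),(640,5)],.082)
print(least_squares(lambda c:np.linalg.norm(q-c,axis=1)-.075,[.49,-.09]).x)
h=f([(400,229),(399,502)],.075);print("handle",h)
c=f([(203,162),(548,209)],.012);print("sq corners",c,c.mean(0)+[0,.08])
c=f([(173,220),(563,273)],.012);print("plate",c)
E
```

```text
[ 0.4889 -0.0868]
handle [[ 0.5001 -0.1816]
 [ 0.5129 -0.2862]]
sq corners [[ 0.4072 -0.1675]
 [ 0.5681 -0.1692]] [ 0.4876 -0.0883]
plate [[ 0.3937 -0.1957]
 [ 0.5812 -0.1981]]
```

Call:
send_rows(
  rows=[0,0,50,0,0,0,1,0,0,50,0,0,0,1,0,0,50,0,0,0,1,0,0,50,0,0,0,1,-2,18,0,0,0,-9.5,1,-2,18,0,0,0,-9.5,1,-2,18,0,0,0,-9.5,1,-2,18,0,0,0,-9.5,1],
)

```text
time: 9.6
tool_pos: [0.4989, -0.1635, 0.2495]
ee_rot: [3.142, -0.0, -0.543]
wrist_force: [0.5, -0.6, 0.5]
width: 0.0939
```

Call:
send_rows(
  rows=[-2,15.5,0,0,0,-10.4,1,-2,15.5,0,0,0,-10.4,1,-2,15.5,0,0,0,-10.4,1,-2,15.5,0,0,0,-10.4,1,-2,15,0,0,0,-10.4,1,0,0,0,0,0,0,1,0,0,0,0,0,0,1,0,0,0,0,0,0,1],
)

```text
time: 10.6
tool_pos: [0.4891, -0.0875, 0.2494]
ee_rot: [3.141, -0.0, -1.444]
wrist_force: [-0.1, -0.3, -0.7]
width: 0.0943
```

```bash
python3 look.py 6 wrist scene
```

```text
{'time': 10.6, 'tool_pos': array([ 0.4891, -0.0875,  0.2494]), 'ee_rot': array([ 3.1414, -0.0003, -1.4444]), 'wrist_force': array([-0.0648, -0.3011, -0.696 ]), 'width': 0.09428093667676621, 'joint_positions': array([-0.291 , -0.0361,  1.4105, -0.0003,  1.7672,  1.1533])}
```

View pics/wrist6.png

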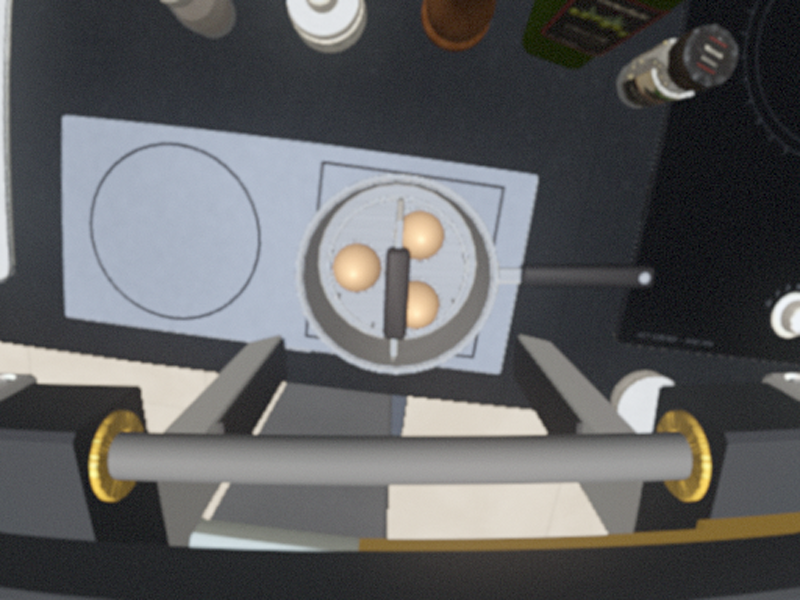

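View pics/scene6.png

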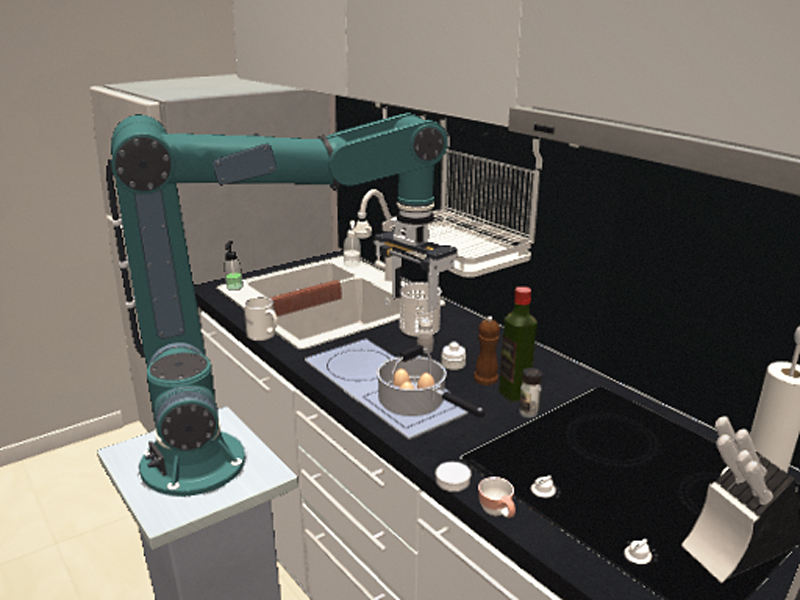

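The pan sits inside the square: its rim spans columns 296–497 and rows 173–373, and the square corners are at (322,163), (503,186) and (474,357). The rack grip runs from (398,248) to (395,340).

```bash
python3 - <<'E'
import pickle,cv2
from h import *
from scipy.optimize import least_squares
np.set_printoptions(precision=4,suppress=True)
o,d=pickle.load(open("s6.pkl","rb"));W=d["wrist"]
f=lambda p,z:toplane(W,px(p,1.5625,(0,0)),z,o)[:,:2]
c=f([(322,163),(503,186),(474,357)],.012);print("sq",c,(c[0]+c[2])/2)
q=f([(296,270),(497,270),(397,174),(396,373)],.082)
print(least_squares(lambda c:np.linalg.norm(q-c,axis=1)-.075,[.49,-.09]).x,np.linalg.norm(q[0]-q[1]),q.mean(0))
h=f([(511,275),(652,277)],.075);print("handle",h)
g=f([(398,249),(396,339)],.142);print("grip",g,g.mean(0),np.degrees(np.arctan2(*(g[0]-g[1])[::-1])))
e=f([(401,199),(393,358)],.08);print("arch feet-ish",e)
c=W["color"][:,:,::-1][95:245,180:330];cv2.imwrite("pics/w6c.png",cv2.resize(c,(600,600),interpolation=cv2.INTER_CUBIC))
E
```

```text
sq [[ 0.5677 -0.0085]
 [ 0.5682 -0.1685]
 [ 0.4071 -0.1689]] [ 0.4874 -0.0887]
[ 0.488  -0.0844] 0.15323409216799924 [ 0.4911 -0.084 ]
handle [[ 0.5004 -0.1728]
 [ 0.5135 -0.2863]]
grip [[ 0.5184 -0.082 ]
 [ 0.4599 -0.088 ]] [ 0.4892 -0.085 ] 5.875772957665852
arch feet-ish [[ 0.5473 -0.0804]
 [ 0.4227 -0.0897]]
```

View pics/w6c.png

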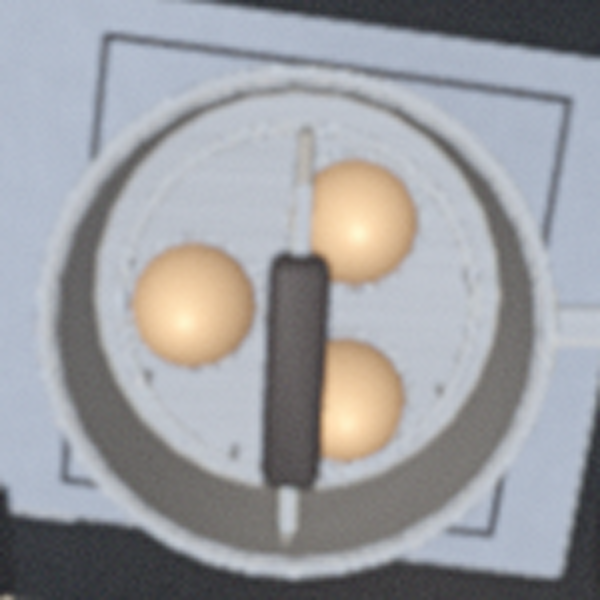

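```bash
python3 - <<'E'
import pickle,cv2
from h import *
from scipy.optimize import least_squares
np.set_printoptions(precision=4,suppress=True)
o,d=pickle.load(open("s6.pkl","rb"));W=d["wrist"]
f=lambda p,z:toplane(W,px(p,4,(180,95)),z,o)[:,:2]
c=f([(107,36),(572,100),(494,533),(65,480)],.012);print("sq",c,c.mean(0))
cr=W["color"][:,:,::-1][95:245,180:330];im=cv2.resize(cr,(600,600),interpolation=cv2.INTER_CUBIC)
P=[(38,320),(555,320),(297,66),(297,577),(110,140),(113,505),(484,502),(490,150)]
q=f(P,.082)
r=least_squares(lambda c:np.linalg.norm(q-c[:2],axis=1)-c[2],[.49,-.09,.075]).x;print("pan",r)
th=np.linspace(0,2*np.pi,200)
def draw(cx,cy,rad,z,col):
    p=proj(W,np.c_[cx+rad*np.cos(th),cy+rad*np.sin(th),0*th+z],o)
    p=(p-[180,95]+.5)*4-.5
    cv2.polylines(im,[p.astype(np.int32)],True,col,1)
draw(r[0],r[1],.075,.082,(0,0,255)); draw(r[0],r[1],.072,.082,(0,255,0)); draw(*c.mean(0),.075,.082,(255,0,0))
cv2.imwrite("pics/w6o.png",im)
E
```

```text
sq [[ 0.5684 -0.0091]
 [ 0.5673 -0.1699]
 [ 0.4078 -0.1687]
 [ 0.4084 -0.0076]] [ 0.488  -0.0888]
pan [ 0.4876 -0.0846  0.0779]
```

View pics/w6o.png

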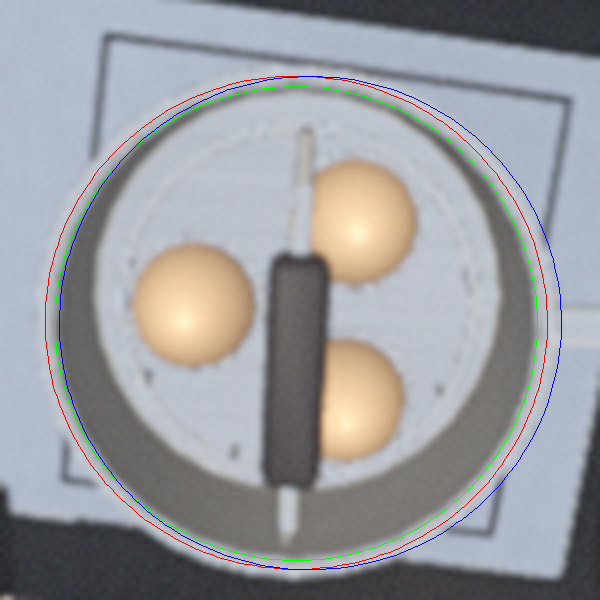

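```bash
python3 - <<'E'
import pickle,cv2
from h import *
o,d=pickle.load(open("s6.pkl","rb"));S=d["scene"]
c=S["color"][:,:,::-1][215:285,225:315];cv2.imwrite("pics/s6c.png",cv2.resize(c,(720,560),interpolation=cv2.INTER_CUBIC))
im=cv2.resize(c,(720,560),interpolation=cv2.INTER_CUBIC)
th=np.linspace(0,2*np.pi,200)
def draw(P,col):
    p=(proj(S,P)-[225,215]+.5)*8-.5
    cv2.polylines(im,[p.astype(np.int32)],True,col,1)
sq=np.array([.489,-.088])
draw([[sq[0]+a,sq[1]+b,.012] for a,b in[(.08,.08),(.08,-.08),(-.08,-.08),(-.08,.08)]],(0,0,255))
for cy,col in((-.084,(0,255,0)),(-.088,(255,0,0))):
    draw(np.c_[.488+.078*np.cos(th),cy+.078*np.sin(th),0*th+.082],col)
    draw(np.c_[.488+.071*np.cos(th),cy+.071*np.sin(th),0*th+.012],col)
cv2.imwrite("pics/s6o.png",im)
E
```

```text
(no output)
```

View pics/s6c.png

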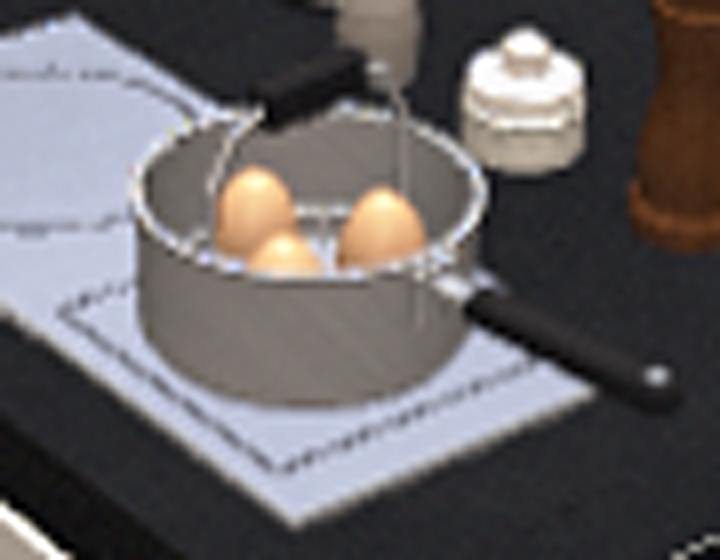

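View pics/s6o.png

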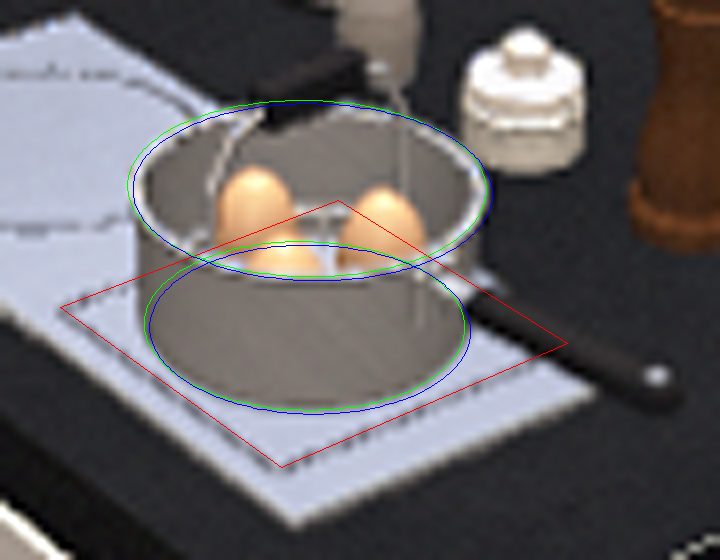

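The rim and square measured in the same view put the pan about 4 mm too far left. I'll regrip the handle and slide it the rest of the way.

Call:
send_rows(
  rows=[2,-16.5,0,0,0,10,1,2,-16.5,0,0,0,10,1,2,-16.5,0,0,0,10,1,2,-16.5,0,0,0,10,1,2,-16.5,0,0,0,10,1,2,-16.5,0,0,0,10,1,2,-16.5,0,0,0,10,1,2,-16.5,0,0,0,10,1],
)

```text
time: 11.7
tool_pos: [0.505, -0.2198, 0.2494]
ee_rot: [-3.142, 0.0, -0.043]
wrist_force: [-0.1, 0.0, 0.3]
width: 0.0939
```

Call:
send_rows(
  rows=[2,-17,0,0,0,10,1,0,0,0,0,0,0,1,0,0,-50,0,0,0,1,0,0,-50,0,0,0,1,0,0,-50,0,0,0,1,0,0,-50,0,0,0,1,0,0,0,0,0,0,0.5,0,0,0,0,0,0,0.3],
)

```text
time: 12.7
tool_pos: [0.5082, -0.2363, 0.0517]
ee_rot: [3.14, -0.003, 0.125]
wrist_force: [-0.8, -0.6, -0.1]
width: 0.0771
```

Call:
send_rows(
  rows=[0,0,0,0,0,0,0.2,0,0,0,0,0,0,0,0,0,0,0,0,0,0,0,0,0,0,0,0,0,0,0,0,0,0,0,0,0,0,0,0,0,0,0,0,0,0,0,0,0,0,0,0,0,0,0,0,0],
)

```text
time: 13.7
tool_pos: [0.507, -0.2359, 0.0494]
ee_rot: [-3.141, 0.0, 0.126]
wrist_force: [0.2, 0.5, -0.4]
width: 0.0178
```

Call:
send_rows(
  rows=[0,-1.5,0,0,0,0,0,0,-1.5,0,0,0,0,0,0,-1.5,0,0,0,0,0,0,-1,0,0,0,0,0,0,-1,0,0,0,0,0,0,0,0,0,0,0,0,0,0,0,0,0,0,0,0,0,0,0,0,0,0],
)

```text
time: 14.7
tool_pos: [0.5068, -0.2398, 0.049]
ee_rot: [-3.136, 0.0, 0.126]
wrist_force: [-0.1, 6.9, 1.4]
width: 0.0179
```

Call:
send_rows(
  rows=[0,0,0,0,0,0,0.5,0,0,0,0,0,0,1,0,0,0,0,0,0,1,0,0,0,0,0,0,1,0,0,0,0,0,0,1,0,0,50,0,0,0,1,0,0,50,0,0,0,1,0,0,50,0,0,0,1],
)

```text
time: 15.7
tool_pos: [0.5068, -0.2424, 0.201]
ee_rot: [3.142, 0.0, 0.126]
wrist_force: [0.4, -0.0, 0.3]
width: 0.0926
```

Call:
send_rows(
  rows=[-2,17,50,0,0,-10,1,-2,17,0,0,0,-10,1,-2,17,0,0,0,-10,1,-2,17,0,0,0,-10,1,-2,17,0,0,0,-10,1,-2,17,0,0,0,-10,1,-2,17,0,0,0,-10,1,-2,17,0,0,0,-10,1],
)

```text
time: 16.7
tool_pos: [0.4909, -0.1059, 0.2495]
ee_rot: [-3.142, -0.0, -1.276]
wrist_force: [0.1, 0.5, -0.2]
width: 0.0938
```

Call:
send_rows(
  rows=[-2,17,0,0,0,-10.5,1,0,0,0,0,0,0,1,0,0,0,0,0,0,1,0,0,0,0,0,0,1,0,0,0,0,0,0,1,0,0,0,0,0,0,1,0,0,0,0,0,0,1,0,0,0,0,0,0,1],
)

```text
time: 17.7
tool_pos: [0.489, -0.0894, 0.2495]
ee_rot: [3.142, -0.0, -1.454]
wrist_force: [-0.3, -0.0, -0.1]
width: 0.0942
```

```bash
python3 look.py 7 wrist; python3 - <<'E'
import pickle,cv2
o,d=pickle.load(open("s7.pkl","rb"));W=d["wrist"]
c=W["color"][:,:,::-1][95:245,180:330];cv2.imwrite("pics/w7c.png",cv2.resize(c,(600,600),interpolation=cv2.INTER_CUBIC))
E
```

```text
{'time': 17.7, 'tool_pos': array([ 0.489 , -0.0894,  0.2495]), 'ee_rot': array([ 3.1416, -0.0001, -1.4537]), 'wrist_force': array([-0.2573, -0.0109, -0.1497]), 'width': 0.09415176876613972, 'joint_positions': array([-0.2949, -0.0355,  1.4098, -0.0001,  1.7673,  1.1587])}
```

View pics/w7c.png

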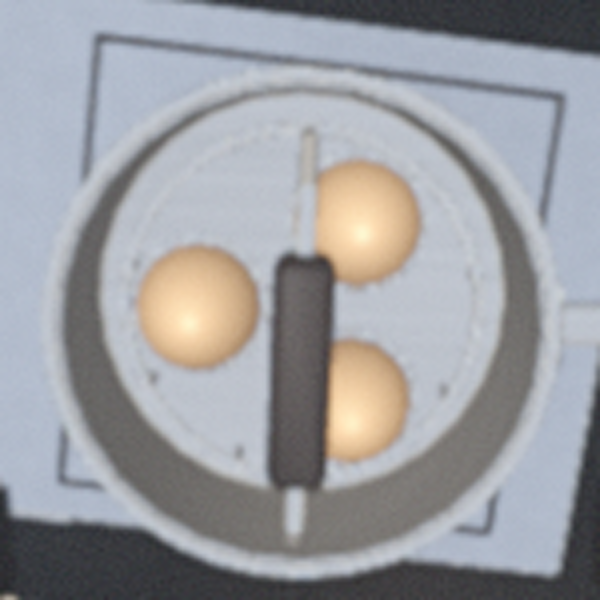

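```bash
python3 - <<'E'
import pickle,cv2
from h import *
from scipy.optimize import least_squares
np.set_printoptions(precision=4,suppress=True)
o,d=pickle.load(open("s7.pkl","rb"));W=d["wrist"]
f=lambda p,z:toplane(W,px(p,4,(180,95)),z,o)[:,:2]
c=f([(97,36),(565,96),(490,533),(59,480)],.012);print("sq",c.mean(0))
q=f([(43,320),(560,320),(302,67),(302,578)],.082)
print("pan",least_squares(lambda c:np.linalg.norm(q-c[:2],axis=1)-c[2],[.49,-.09,.075]).x)
g=f([(306,255),(298,490)],.142);print("grip",g,g.mean(0),np.degrees(np.arctan2(*(g[0]-g[1])[::-1])))
E
```

```text
sq [ 0.488  -0.0882]
pan [ 0.4875 -0.088   0.0775]
grip [[ 0.5194 -0.0856]
 [ 0.4595 -0.0906]] [ 0.4895 -0.0881] 4.7436763732939475
```

Call:
send_rows(
  rows=[0.5,1.2,-23,0,0,-1.7,1,0,0,-23,0,0,0,1,0,0,-23,0,0,0,1,0,0,-23,0,0,0,1,0,0,-23,0,0,0,1,0,0,-22.5,0,0,0,1,0,0,0,0,0,0,0.5,0,0,0,0,0,0,0.4],
)

```text
time: 18.75
tool_pos: [0.4901, -0.0884, 0.113]
ee_rot: [-3.14, -0.001, -1.483]
wrist_force: [-0.7, 0.0, 0.5]
width: 0.0775
```

Call:
send_rows(
  rows=[0,0,0,0,0,0,0.2,0,0,0,0,0,0,0.1,0,0,0,0,0,0,0,0,0,0,0,0,0,0,0,0,0,0,0,0,0,0,0,0,0,0,0,0,0,0,0,0,0,0,0,0,0,0,0,0,0,0],
)

```text
time: 19.75
tool_pos: [0.4895, -0.0884, 0.1119]
ee_rot: [3.142, -0.0, -1.484]
wrist_force: [0.9, -0.3, -0.8]
width: 0.0159
```

```bash
python3 look.py 8 wrist
```

```text
{'time': 19.75, 'tool_pos': array([ 0.4895, -0.0884,  0.1119]), 'ee_rot': array([ 3.1415, -0.0004, -1.4836]), 'wrist_force': array([ 0.9325, -0.2622, -0.8247]), 'width': 0.015938888397368366, 'joint_positions': array([-0.2924,  0.0082,  1.6399, -0.0004,  1.4934,  1.1912])}
```

View pics/wrist8.png

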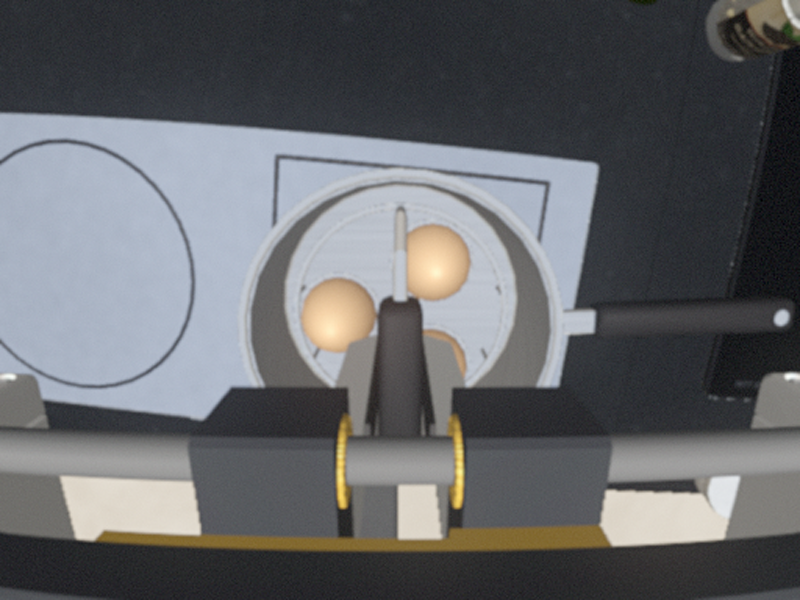

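Call:
send_rows(
  rows=[0,0,8,0,0,0,0,0,0,15,0,0,0,0,0,0,25,0,0,0,0,0,0,30,0,0,0,0,0,0,30,0,0,0,0,0,0,30,0,0,0,0,0,0,22,0,0,0,0,0,0,10,0,0,0,0],
)

```text
time: 20.8
tool_pos: [0.49, -0.0883, 0.2845]
ee_rot: [-3.138, -0.001, -1.483]
wrist_force: [0.1, -0.8, -2.0]
width: 0.016
```

```bash
python3 look.py 9 wrist scene
```

```text
{'time': 20.8, 'tool_pos': array([ 0.49  , -0.0883,  0.2845]), 'ee_rot': array([-3.1383, -0.0013, -1.4833]), 'wrist_force': array([ 0.1233, -0.8474, -2.0118]), 'width': 0.016014742885172618, 'joint_positions': array([-0.2922, -0.034 ,  1.3396, -0.    ,  1.8324,  1.1911])}
```

View pics/scene9.png

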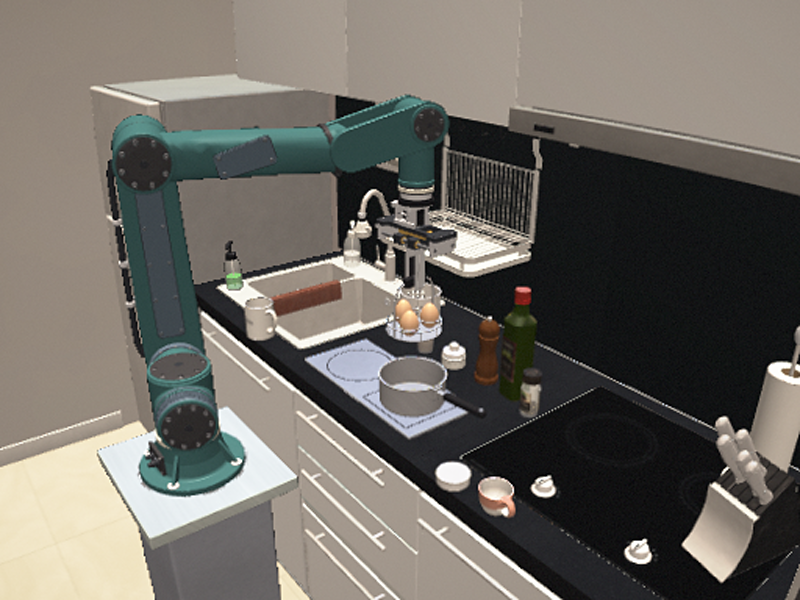

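View pics/wrist9.png

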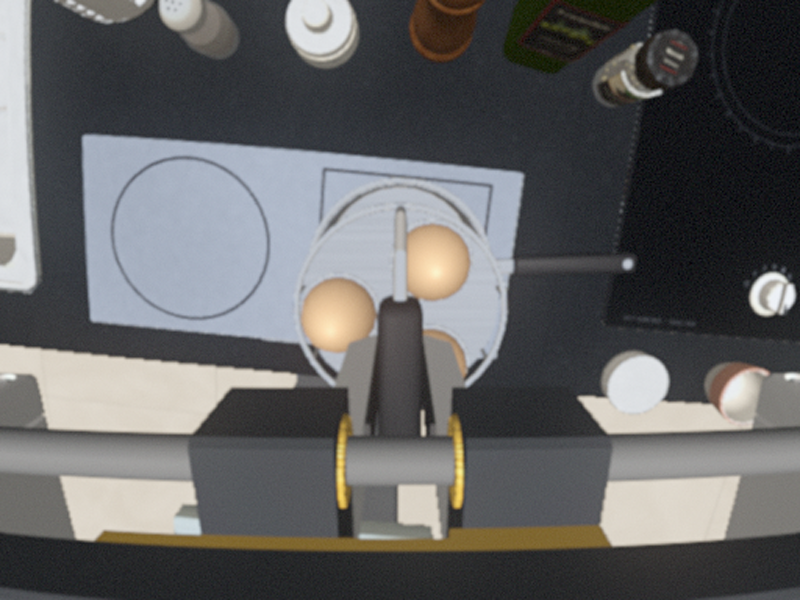

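The rack hangs upright in the grip. The eggs sit at the same wrist-image pixels as before, (338,315) and (435,262), so nothing slipped. Next is the lean.

Call:
send_rows(
  rows=[0,6,0,-3.75,0,0,0,0,6,0,-3.75,0,0,0,0,6,0,-3.75,0,0,0,0,6,0,-3.75,0,0,0,0,6,0,-3.75,0,0,0,0,6,0,-3.75,0,0,0,0,6,0,-3.75,0,0,0,0,6,0,-3.75,0,0,0],
)

```text
time: 21.9
tool_pos: [0.489, -0.0395, 0.2804]
ee_rot: [3.088, -0.522, -1.468]
wrist_force: [-0.0, -0.3, -3.4]
width: 0.016
```

Call:
send_rows(
  rows=[-0.5,0,-6,0,0,0,0,-0.5,0,-10,0,0,0,0,-0.5,0,-12,0,0,0,0,0,0,-12,0,0,0,0,0,0,-6,0,0,0,0,0,0,-3,0,0,0,0,0,0,0,0,0,0,0,0,0,0,0,0,0,0],
)

```text
time: 22.9
tool_pos: [0.4883, -0.0402, 0.2335]
ee_rot: [3.093, -0.522, -1.471]
wrist_force: [0.1, -1.4, -2.9]
width: 0.0158
```

```bash
python3 look.py 10 wrist scene top; python3 - <<'E'
import pickle,cv2
from h import *
np.set_printoptions(precision=4,suppress=True)
o,d=pickle.load(open("s10.pkl","rb"))
M=R.from_euler("xyz",o["ee_rot"]).as_matrix();print("a",-M[:,2],"rack_base",o["tool_pos"]+M[:,2]*.096)
c=d["scene"]["color"][:,:,::-1][165:285,225:315+60];cv2.imwrite("pics/s10c.png",cv2.resize(c,(750,600),interpolation=cv2.INTER_CUBIC))
E
```

```text
{'time': 22.9, 'tool_pos': array([ 0.4883, -0.0402,  0.2335]), 'ee_rot': array([ 3.0925, -0.5215, -1.4706]), 'wrist_force': array([ 0.1494, -1.4438, -2.9451]), 'width': 0.01578915729501161, 'joint_positions': array([ 0.1581, -0.0058,  1.5044, -0.5223,  1.7113,  1.585 ])}
a [-0.001  0.5    0.866] rack_base [ 0.4884 -0.0882  0.1504]
```

View pics/s10c.png

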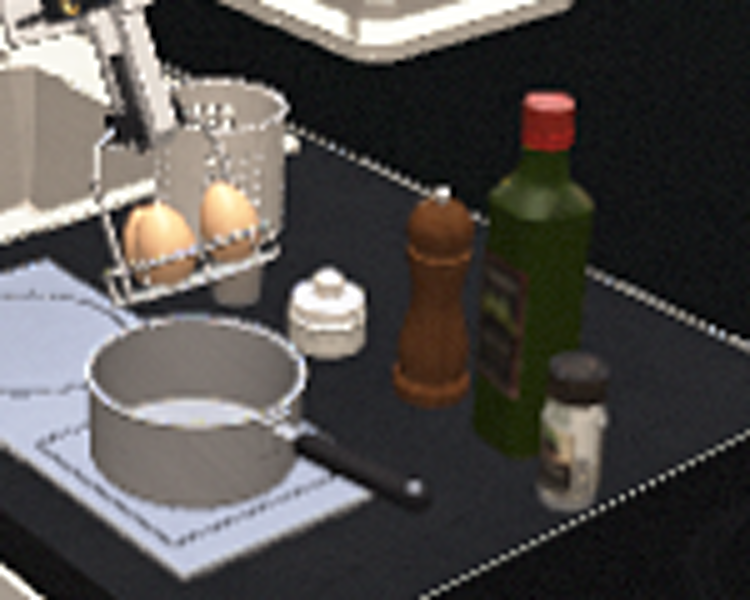

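View pics/wrist10.png

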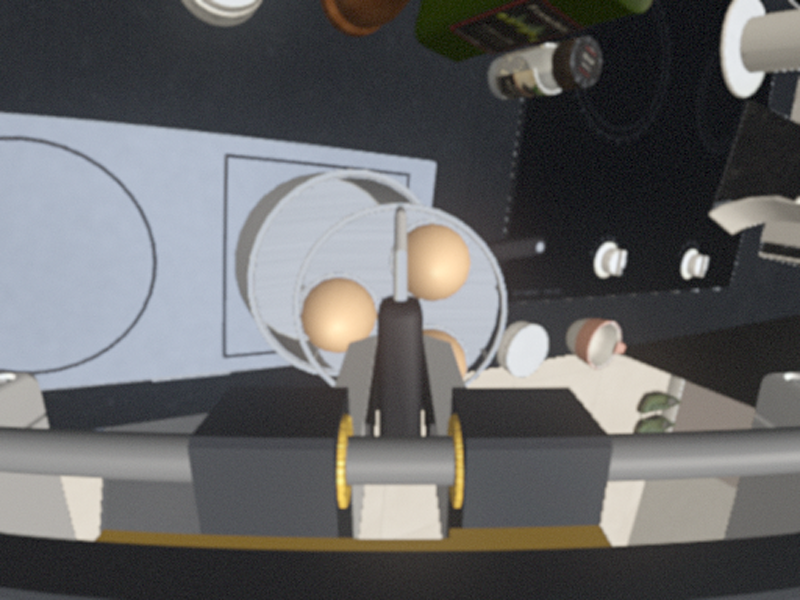

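The rack leans left over the pan, the eggs are unmoved in the grip, and nothing else was disturbed. Last come a 1.5 mm height trim and a settle.

Call:
send_rows(
  rows=[0,0,1.5,0,0,0,0,0,0,0,0,0,0,0,0,0,0,0,0,0,0,0,0,0,0,0,0,0,0,0,0,0,0,0,0,0,0,0,0,0,0,0,0,0,0,0,0,0,0,0,0,0,0,0,0,0],
)

```text
time: 24.05
tool_pos: [0.488, -0.0403, 0.2345]
ee_rot: [3.091, -0.521, -1.47]
wrist_force: [0.1, 0.2, -3.1]
width: 0.0154
```

```bash
python3 look.py 11 top; python3 - <<'E'
import pickle
from h import *
o,d=pickle.load(open("s11.pkl","rb"))
M=R.from_euler("xyz",o["ee_rot"]).as_matrix();print("a",-M[:,2],"rack_base",o["tool_pos"]+M[:,2]*.096, abs(o["qvel"]).max())
E
```

```text
{'time': 24.05, 'tool_pos': array([ 0.488 , -0.0403,  0.2345]), 'ee_rot': array([ 3.0912, -0.5215, -1.47  ]), 'wrist_force': array([ 0.0595,  0.1688, -3.1007]), 'width': 0.015397833399456693, 'joint_positions': array([ 0.158 , -0.006 ,  1.5027, -0.5224,  1.7139,  1.5836])}
a [3.84447700e-05 5.00084540e-01 8.65976588e-01] rack_base [ 0.48801024 -0.08826247  0.15135509] 0.0011698400103978411
```

View pics/top11.png

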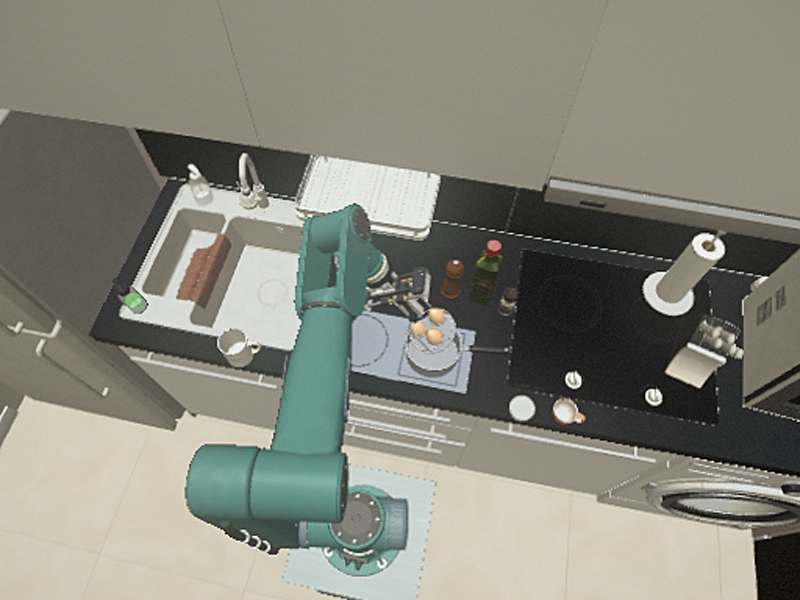

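The top view shows the pan on the square at about (433,352) with the rack held over it. The mug, tin, cup, oil, mill and spice stand where they did at the start.

```bash
python3 -c "
from bench import *
print(close_job())"
```

```text
the job is handed in; nothing more can be done
None
```

I slid the pan by its handle onto the square mark, then lifted the egg rack out. The rack is now held still over the middle of the pan, leaned 30° to the left. I handed the job in at about 24 s.

- **Pan position:** the first slide left the pan about 4 mm short of the middle of the square, so I gripped the handle again and slid it the rest. The wrist camera then put pan and square centres within about 1 mm of each other. The handle-end and rim readings had disagreed by about 3 mm; I trusted the full rim circle. The scene camera, at low resolution and before the correction, hinted at a larger offset (about 7 mm).
- **Rack pose:** from the measured arm pose, assuming the rack has not moved in the grip, its underside centre is at (0.488, -0.088, 0.151). That is about 69 mm above the rim, within about 1 mm of the pan's middle, with its axis at (0, 0.500, 0.866). Its lower edge is about 3 cm lower because of the lean.
- **Grip:** the fingers are closed to 15.4 mm on the 16 mm grip. The eggs stayed at the same wrist-camera pixels after lifting and leaning, so I saw no slip.
- **Surroundings:** the mug, tin, cup, mill, oil and spice look unmoved in the last top view. The arm hides the salt and timer there; I last saw both in the picture taken just after the lift.
- **Forces:** the wrist force stayed at or below about 7 N in every reading I took.
- **Refused calls:** two move calls were refused because I sent the wrong count of numbers; they moved nothing and I resent them.

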